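Press home the second pin of a link bar

ROBOT

A 6-joint arm with a two-finger parallel gripper is mounted at the origin on a cart in front of the work surface, level with it; the furniture and walls round the work are solid. World frame = base frame: x ahead of the robot, y to its left, z up, the work surface at z = 0. Lengths are in m, angles in rad, forces in N, time in s.
With the tool pointing down it reaches from about 0.35 to 0.725 m from the base axis. Payload 4.3 kg.
Tool frame: the origin (TCP) lies at the very end of the fingers, on their centre line; the grasp point (between the pads) lies manip.grasp_offset behind it (manip.grasp_offset is the distance from the TCP to the grasp point, in m); z points along the fingers, y is the line along which they close (so a half turn about z gives the same grasp; the last joint's range is limited). The gripper opens to 85 mm and grips with 20 to 120 N. Pads are 22 mm wide; open, the fingers measure 114 mm over their backs; the gripper's body (76 mm by 85 mm) begins 54 mm behind the grasp point. The pads swing forward as they close: fully open they stand 13 mm farther back than shut.
Start: joints at [1.139, 0.377, 0.081, 1.274, 0, 1.46], TCP at [0.182, 0.546, 0.231] pointing down, gripper open.
Joint ranges: [-2.72, 2.72], [-0.84, 1.66], [-1.02, 1.22], [-1.77, 2.12], [-1.37, 1.28], [-3.14, 3.14]. Speed limits (rad/s): [2.57, 2.57, 3.14, 3.14, 3.14, 3.14].

INTERFACE

Orientations are given as a rotation vector (axis times angle).
In Python, from plant import manip gives the robot as it stands. The module is installed in compiled form; this text tells all that it offers.
- The arm moves only by the shell command python3 -m jog 'ROWS' [OPENING]. ROWS is JSON, a list of rows, each a list of 2 entries, a list of its own where there are three numbers: the shift along the tool's x, y, z each as a share of 4 cm, from -1 to 1, then the turn, a rotation vector about the tool's x, y, z each as a share of 0.08 rad, from -1 to 1. A call has 1 to 12 rows; each row shifts and turns the commanded pose from where the row before left it, along the tool's axes as they then stand; what a row does not reach is not made up. A row lasts 1/10 s, in which the tool goes at most 50 mm and 8.59 degrees, less where a joint would pass 70% of its speed; a pose out of reach is approached as far as the arm can. A call with a number of a shift or a turn outside -1 to 1 is refused whole. A call with a gripper value outside its range is refused whole. OPENING is the closure, from 0 (fully open) to 1 (shut), set as the call begins (- or left out, the last holds). The fingers move at their own pace and stop on an object; the grip force is fixed at half the most. Time passes only in rows, so rows that do not move let the fingers close. It gives the time, the measured TCP pose, the force, the opening and the grip force at its end, in the units of the state.
- manip.get_obs(): the state, without advancing time (a new reading comes with each control period).
- manip.capture(name): name is "side" or "top" or "wrist"; returns (picture, depth): 384x512x3 uint8, blue, green, red; 384x512 float32, m along the optical axis (not along the pixel's ray), 0 where there is no reading.
- manip.calibration(name): a dict with "vertical_fov" (degrees; the focal length in pixels is half the picture's height over the tangent of half this angle, whatever the lens; pixels are square), "cx", "cy" (the principal point, pixels), "R" (3x3) and "t" (3): a world point X has camera coordinates R X + t. Camera axes: x right, y down, z forward; pixel columns grow to the right and rows downward; lengths in m; the calibration is good to about 2 mm. A picture is of the moment at which its call begins: read the wrist's pose just before it. calibration takes no time and is no camera call; for the wrist camera it gives the pose at the moment of the call.
- manip.hand_in(): hands the job in; it is judged then, once.
Trained networks look in the newest picture that a camera, given by its name, has taken for a name from the list of things; names that differ only in an ending like _2 or _b are one class to them, and where a whole thing is asked for, a point or a joint stands for the part that bears it (a point fixed in the world has none). Each returns a list of dicts, best first, with "conf" (0 to 1); they miss things now and then, are a little off and sometimes report something else, mostly with a low value. They report only what shows in the picture. A call takes as long as a camera call.
- manip.recognise(query, camera): "centre" ([column, row] in pixels, amid what is visible of it).
- manip.pinpoint(query, camera): "centre" ([column, row] in pixels: a listed point, or the origin of a listed thing).
The state is a dict: "time_s": time; "joint_positions": joint angles; "dq": joint speeds; "tau": joint torques, N m; "eef_pos": TCP position; "eef_rot": TCP orientation; "force": force on the tool from outside, world axes, zero at the start; "torque": the same for the moment, N m; "width": finger opening in m; "gripper_force": force on a finger pad.
Only numpy, scipy, OpenCV 4.12 (cv2) and the standard library are available. Lean on these libraries where they do the work, as an engineer would, in place of code of your own. Each camera call takes 0.05 s, during which the arm holds its last target. There are 200 camera calls.

TASK

One pin of the aluminium link bar has been pressed flush and the other still stands proud: take the bar out of the lever press, turn it end for end, and lay it flat back on the anvil with the proud pin under the ram. Then pull the press's lever all the way to its stop so that the pin goes in flush, and ease the lever slowly back up to rest without letting it fly. Leave the bar lying in the press with its pressed pin under the ram, and do not disturb the other things on the bench.

Things in the scene. Friction and masses are not known exactly. Their poses are not given: they have to be found in the camera images.
- press: Small grey bench lever press, bolted down. Origin on the bench top exactly below the ram axis; its own -x points out of the open throat (loading side), z up. Base x -95 to +115 mm, 90 mm wide, 30 mm high: the outer end of a bar in the press overhangs its front edge. Column from x = +48 mm; head 56 mm wide, from x = -28 mm back, z 110 to 205 mm (round bush under it down to z 100 mm).
- seat (a point): Point on the anvil face (top of the base, 30 mm above the bench) below the ram axis; axes as the press. Round it two side guides 5 mm high, 46 mm apart, from x = -40 to +20 mm, and an end stop 10 mm high with its face at x = +27 mm: a bar against the stop has its inner pin 2 mm behind the ram axis, which is fine.
- ram_foot (a point): Centre of the lower face of the ram's round steel foot (28 mm across). At rest 72 mm above the bench (42 mm above the anvil); moves down 21.3 mm per rad of lever, 26 mm at full stroke, just to the top face of a bar on the anvil. The ram's square bar stands above the head to z = 238 mm.
- lever_hinge (a point): Point on the lever's hinge axis, on the press's own -y side (press x = +30, y = -45, z = 165 mm). Axis level, along the press's y. Round about: a tall winding machine (x over 0.43, y over 0.16 m) left of the press, a drawer cabinet 0.22 m high beyond it (x over 0.58, y -0.29 to -0.01 m); the bench between 0.12 and 0.28 m out from the throat is free to lay the bar on.
- knob (a point): Centre of the black handle ending the lever, 150 mm from the hinge: a short cylinder, 28 mm across, 36 mm long between flat ends, lying along the press's y; pinch it from above over its two ends. Below it a 12 mm rod. At rest the lever is 80 degrees above level, leaning to the press's -x, handle 313 mm up; at full stroke 10 degrees, 148 mm to the press's -x of the hinge, 191 mm up.
- lever (a joint): Lever angle in rad: 0 at rest (up), grows as the handle is pulled over to the press's -x and down, stop at 1.22. A spring drives it back up: about 2 N at the handle at rest, 6 N at full stroke; the pin adds about 7 N from 0.85 rad on. Let go, it flies back.
- bar_center (a point): Centre (half-way up) of the loose aluminium link bar: 180 long, 36 wide, 16 mm thick, rounded ends, straight sides to 72 mm from the centre, about 0.27 kg. Its x runs along it, z up; proud pin at x = -65 mm, flush pin (dark 12 mm disc) at x = +65 mm. At the start it lies on the anvil, flush pin under the ram, proud pin at the outer end.
- pin_head (a point): Top of the proud steel pin, 12 mm across, at the bar's x = -65 mm; at the start it stands 8 mm above the bar's upper face.
- pin (a joint): How far the pin has been pressed in, m: 0 at the start, 0.008 flush. It slides in stiffly (about 45 N), so the press is needed.
- caliper: Bystander: steel caliper, 200 x 54 x 8 mm, lying on the bench; origin centre of its underside.
- screwdriver: Bystander: screwdriver with orange handle, 174 mm long, 21 mm thick; origin centre of its underside.
- coil: Bystander: copper-wound bobbin, 44 mm across, 24 mm high; origin centre of its underside.
- bottle: Bystander: bottle with nozzle, 39 mm across, 108 mm high; origin centre of its underside.
- hex_key: Bystander: black hex key, 82 x 26 x 5 mm; origin centre of its underside.

How it is judged:
By the outcome, as a careful person would: the job done as asked, in the order asked, and still so for the second after the job is handed in, with the robot touching nothing.
It also fails if it takes over 72 s, if anything falls off the work surface, if the arm or the gripper's body presses on something with over 40 N, if the wrist force passes 120 N, or if a joint passes its speed limit or range.

## Working session

There is one attempt and no reset: what is moved stays moved. The work goes in short steps, Python scripts to look and compute and a shell command to move; the robot and the scene stay as the last step left them, time stands still between calls to the robot, and variables do not carry over. Pictures are saved under pics/ and viewed, at most 10 in all, crops included, and the job is handed in when it is done.

```bash
mkdir -p pics; cat > h.py <<'E'
import numpy as np, cv2
from scipy.spatial.transform import Rotation as Ro
from plant import manip
np.set_printoptions(precision=4,suppress=True)
def K(c):
    k=manip.calibration(c); f=192/np.tan(np.radians(k["vertical_fov"])/2); return k,f
def ray(c,px):
    k,f=K(c); R=np.array(k["R"]);t=np.array(k["t"])
    d=R.T@np.array([(px[0]-k["cx"])/f,(px[1]-k["cy"])/f,1]); return -R.T@t,d
def atz(c,px,z):
    o,d=ray(c,px); return o+d*(z-o[2])/d[2]
def atdepth(c,px,D):
    o,d=ray(c,px); u,v=int(round(px[0])),int(round(px[1])); w=D[max(0,v-1):v+2,max(0,u-1):u+2]; w=w[w>0]
    return o+d*np.median(w) if w.size else None
def proj(c,X):
    k,f=K(c); p=np.array(k["R"])@np.array(X)+np.array(k["t"]); return [k["cx"]+f*p[0]/p[2],k["cy"]+f*p[1]/p[2]]
E
python3 - <<'E'
from h import *
o=manip.get_obs(); print({k:np.array(v) for k,v in o.items()}, manip.grasp_offset); print(Ro.from_rotvec(o["eef_rot"]).as_matrix())
ims=[]
for c in("top","side"):
    p,D=manip.capture(c); cv2.imwrite(f"pics/{c}0.png",p)
    for q in ("press","seat","ram_foot","lever_hinge","knob","bar_center","pin_head"):
        r=manip.pinpoint(q,c)[:2]
        for e in r: print(c,q,np.array(e["centre"]),round(e["conf"],2),atdepth(c,e["centre"],D))
    k=manip.calibration(c);print(c,k["vertical_fov"],-np.array(k["R"]).T@k["t"])
E
```

```text
{'time_s': array(0.), 'joint_positions': array([ 1.1387,  0.3781,  0.0797,  1.2744, -0.    ,  1.4605]), 'dq': array([-0.0015,  0.0001,  0.0008, -0.0004, -0.0003, -0.0012]), 'tau': array([  0.0004, -46.3607,  26.9875,   0.0209,   0.    ,   0.    ]), 'eef_pos': array([0.1816, 0.5449, 0.2304]), 'eef_rot': array([-0.5033, -3.1005,  0.0031]), 'force': array([ 0.3888,  0.2979, -0.2009]), 'torque': array([0.0219, 0.021 , 0.0104]), 'gripper_force': array(0.), 'width': array(0.0856)} 0.0187
[[-0.9487  0.3163 -0.0008]
 [ 0.3163  0.9487 -0.0018]
 [ 0.0002 -0.002  -1.    ]]
top press [267.4 219.9] 0.8 [ 0.4456 -0.0199  0.2059]
top seat [273.3 221.8] 0.97 [ 0.44   -0.0362  0.2364]
top ram_foot [242.3 181.2] 0.69 [0.5805 0.0587 0.0035]
top lever_hinge [260.5 206.5] 0.75 [0.4871 0.0002 0.1795]
top knob [272.3 203.7] 0.74 [ 0.4911 -0.0285  0.3287]
top bar_center [291.2 217.6] 0.69 [ 0.4525 -0.1078  0.0459]
top pin_head [261.9 204.2] 0.4 [ 0.4945 -0.0044  0.1724]
top 45.82244691403628 [0.4515 0.0398 1.5933]
side press [226.3 229.8] 0.91 [ 0.4602 -0.0454  0.0393]
side press [213.6 239.8] 0.69 [ 0.4456 -0.1003  0.0442]
side seat [223.5 224.4] 0.73 [ 0.4443 -0.0357  0.0468]
side ram_foot [221.9 219.9] 0.64 [ 0.4573 -0.0613  0.1151]
side lever_hinge [237.4 201.8] 0.88 [ 0.4877 -0.014   0.1736]
side knob [230.7 175. ] 0.49 [ 0.4838 -0.0377  0.3239]
side knob [221.7 228.7] 0.19 [ 0.4484 -0.054   0.0488]
side bar_center [213.2 241.7] 0.91 [ 0.4488 -0.1079  0.046 ]
side pin_head [220.3 221.2] 0.73 [ 0.4421 -0.049   0.0812]
side 46.13048089718864 [ 0.9152 -0.7164  1.2825]
```

```bash
ls pics; which jog; python3 -c "
import cv2;a=cv2.imread('pics/top0.png');b=cv2.imread('pics/side0.png');print(a.shape)"
```

```text
side0.png
top0.png
(384, 512, 3)which: no jog in (/usr/local/sbin:/usr/local/bin:/usr/sbin:/usr/bin:/sbin:/bin)
```

View pics/top0.png

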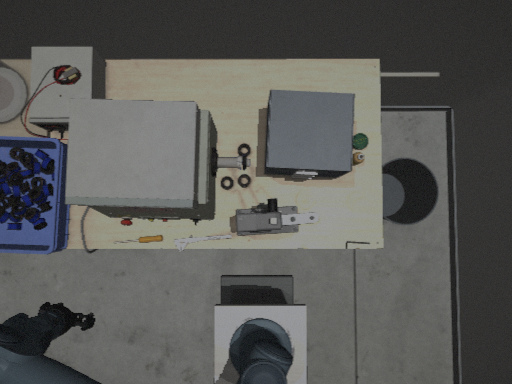

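View pics/side0.png

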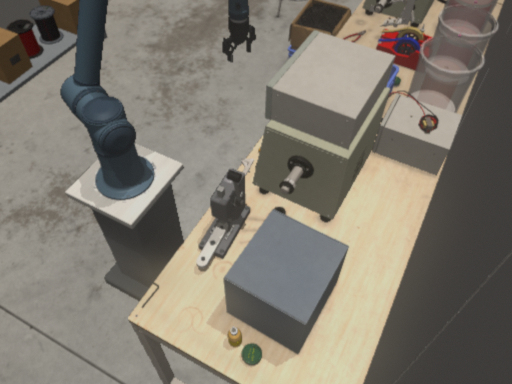

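The top view shows the press near (272,220) with the throat facing image right (world −y), the bar's outer end near (312,217) and the knob near (272,203). The side view agrees: bar from (205,262) to (225,225). The caliper and screwdriver are at top-view (205,238) and (150,239), and the hex key is at (357,242).

```bash
python3 - <<'E'
from h import *
for c in("top","side"):
    p,D=manip.capture(c); k,f=K(c)
    v,u=np.mgrid[0:384,0:512]; P=np.stack([(u-k["cx"])/f*D,(v-k["cy"])/f*D,D],-1)
    X=(P-np.array(k["t"]))@np.array(k["R"])
    def box(x0,x1,y0,y1,z0,z1):
        return (D>0)&(X[...,0]>x0)&(X[...,0]<x1)&(X[...,1]>y0)&(X[...,1]<y1)&(X[...,2]>z0)&(X[...,2]<z1)
    for n,b in (("bar",(.38,.54,-.25,-.1,.038,.056)),("base",(.38,.54,-.25,.13,.022,.036)),("head",(.4,.5,-.12,.13,.19,.215)),("rambar",(.4,.5,-.12,.05,.225,.245)),("knob",(.42,.56,-.12,.1,.29,.34))):
        q=X[box(*b)]
        if len(q)<5: print(c,n,len(q)); continue
        r=cv2.minAreaRect((q[:,:2]*1000).astype(np.float32)); print(c,n,len(q),np.median(q,0),q.min(0),q.max(0),r)
    if c=="top":print("low", [ (float(X[r,330,0]),float(X[r,330,2])) for r in (240,246,248,250)])
    for q in("hex_key","caliper","screwdriver","coil","bottle"):
        for e in manip.pinpoint(q,c)[:1]: print(c,q,e["centre"],round(e["conf"],2),atz(c,e["centre"],0))
E
```

```text
top bar 306 [ 0.451  -0.1477  0.0465] [ 0.4137 -0.203   0.0381] [ 0.4713 -0.1     0.0548] ((447.4420471191406, -150.96531677246094), (50.948699951171875, 103.78102111816406), 9.617921829223633)
top base 456 [ 0.4271 -0.0782  0.0301] [ 0.3932 -0.1356  0.022 ] [0.4925 0.0769 0.0358] ((443.3076171875, -29.810165405273438), (89.8949966430664, 211.68551635742188), 3.2542569637298584)
top head 802 [0.4422 0.0086 0.2044] [ 0.4084 -0.0653  0.1905] [0.4909 0.0761 0.2138] ((448.378173828125, 6.041709899902344), (82.13392639160156, 139.31027221679688), 5.633873462677002)
top rambar 40 [ 0.4454 -0.0351  0.2386] [ 0.4364 -0.0441  0.2321] [ 0.4931 -0.0116  0.2448] ((465.0530090332031, -28.78819465637207), (62.379844665527344, 19.082805633544922), 20.310821533203125)
top knob 128 [ 0.4876 -0.0291  0.3239] [ 0.4708 -0.0426  0.3095] [ 0.5046 -0.0168  0.3305] ((487.6739807128906, -29.695636749267578), (33.83871078491211, 25.73548126220703), 0.08945484459400177)
low [(0.3741057041259164, 0.0010330648383514757), (0.35299696965953337, -0.003729030975750465), (0.3464873733309787, 0.0029686988273901877), (
[... 699 characters left out ...]
0686  0.1901] [0.494  0.0749 0.2147] ((453.4036865234375, 4.329246520996094), (78.84254455566406, 142.13711547851562), 3.471423387527466)
side rambar 62 [ 0.4485 -0.0373  0.2359] [ 0.4366 -0.0469  0.2251] [ 0.494  -0.017   0.2437] ((465.54229736328125, -32.90587615966797), (60.80131912231445, 22.12876319885254), 9.540643692016602)
side knob 144 [ 0.4912 -0.0366  0.3214] [ 0.4702 -0.0468  0.292 ] [ 0.5072 -0.0162  0.3298] ((488.16693115234375, -32.39457321166992), (37.743186950683594, 28.416473388671875), 6.639298439025879)
side hex_key [146.2, 298.3] 0.51 [ 0.3573 -0.353   0.    ]
side caliper [236.4, 174.1] 0.67 [0.3545 0.2055 0.    ]
side bottle [236.1, 341.2] 0.7 [ 0.6619 -0.3368  0.    ]
```

```bash
python3 -m jog '[[[0,0,0],[0,0,1]],[[0,0,0],[0,0,1]],[[0,0,0],[0,0,1]],[[0,0,0],[0,0,1]],[[0,0,0],[0,0,1]],[[0,0,0],[0,0,1]],[[0,0,0],[0,0,1]],[[0,0,0],[0,0,1]]]' 0
python3 -m jog '[[[0,0,0],[0,0,1]],[[0,0,0],[0,0,1]],[[0,0,0],[0,0,1]],[[0,0,0],[0,0,1]],[[0,0,0],[0,0,1]],[[0,0,0],[0,0,1]],[[0,0,0],[0,0,1]],[[0,0,0],[0,0,0.6]]]'; python3 -c "
from h import *
o=manip.get_obs();print(Ro.from_rotvec(o['eef_rot']).as_matrix(),o['eef_pos'],o['joint_positions'])"
```

```text
time_s: 2.2
eef_pos: [0.1819, 0.5455, 0.2313]
eef_rot: [-1.458, -2.783, -0.0]
force: [0.0, -0.2, 0.0]
width: 0.0857
gripper_force: 0.0
time_s: 3.0
eef_pos: [0.1818, 0.5455, 0.2313]
eef_rot: [-2.223, -2.22, -0.0]
force: [-0.8, 0.1, -0.1]
width: 0.0855
gripper_force: 0.0
[[ 0.0014  1.     -0.    ]
 [ 1.     -0.0014  0.    ]
 [ 0.     -0.     -1.    ]] [0.1818 0.5455 0.2313] [1.1387 0.3773 0.0809 1.2744 0.     2.711 ]
```

```bash
python3 -m jog '[[[-1,0.47,0],[0,0,0]],[[-1,0.47,0],[0,0,0]],[[-1,0.47,0],[0,0,0]],[[-1,0.47,0],[0,0,0]],[[-1,0.47,0],[0,0,0]],[[-1,0.47,0],[0,0,0]],[[-1,0.47,0],[0,0,0]],[[-1,0.47,0],[0,0,0]],[[-1,0.47,0],[0,0,0]],[[-1,0.47,0],[0,0,0]]]'
python3 -m jog '[[[-1,0,0],[0,0,0]],[[-1,0,0],[0,0,0]],[[-1,0,0],[0,0,0]],[[-1,0,0],[0,0,0]],[[-1,0,0],[0,0,0]],[[-1,0,0],[0,0,0]],[[-1,0,0],[0,0,0]],[[-1,0.5,0],[0,0,0.3]],[[-0.5,1,0],[0,0,0]],[[0,0.5,0],[0,0,-1]]]'
python3 - <<'E'
from h import *
o=manip.get_obs();print(Ro.from_rotvec(o['eef_rot']).as_matrix(),o['eef_pos'],o['joint_positions'])
p,D=manip.capture("wrist"); cv2.imwrite("pics/w0.png",p); np.save("w0.npy",D)
k,f=K("wrist"); print(-np.array(k["R"]).T@k["t"],np.array(k["R"]))
for q,z in (("seat",.03),("bar_center",.038),("pin_head",.054),("hex_key",0)):
    for e in manip.pinpoint(q,"wrist")[:2]: print(q,e["centre"],e["conf"],atz("wrist",e["centre"],z),atdepth("wrist",e["centre"],D))
E
```

```text
time_s: 4.0
eef_pos: [0.3708, 0.1441, 0.2316]
eef_rot: [2.22, 2.222, 0.002]
force: [1.3, -0.1, -0.4]
width: 0.0853
gripper_force: 0.0
time_s: 5.0
eef_pos: [0.4525, -0.1991, 0.2312]
eef_rot: [2.158, 2.28, 0.001]
force: [-1.3, 1.1, 1.1]
width: 0.0856
gripper_force: 0.0
[[-0.055   0.9985  0.0021]
 [ 0.9985  0.055  -0.0016]
 [-0.0017  0.002  -1.    ]] [ 0.4525 -0.1991  0.2312] [-0.5428  0.2112 -0.1474  1.2095 -0.0002  0.973 ]
[ 0.4509 -0.1294  0.3742] [[ 0.9981  0.061   0.0034]
 [ 0.0578 -0.9602  0.2734]
 [ 0.02   -0.2727 -0.9619]]
bar_center [254.5, 78.0] 0.68 [ 0.445  -0.1096  0.038 ] [ 0.4451 -0.11    0.0466]
pin_head [259.7, 142.4] 0.7 [ 0.4526 -0.1695  0.054 ] [ 0.4525 -0.1694  0.0547]
hex_key [172.5, 260.9] 0.79 [ 0.3509 -0.3337  0.    ] [ 0.3512 -0.3329  0.0014]
```

View pics/w0.png

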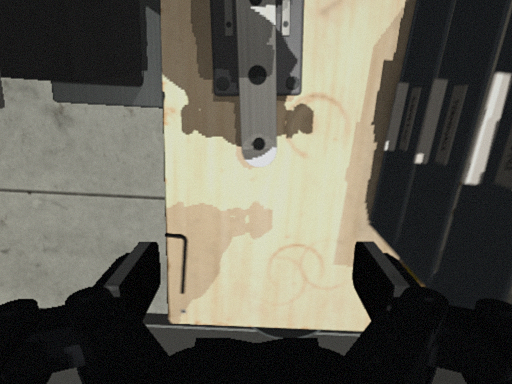

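The wrist view shows the bar from (255,0) to (262,160), the proud pin at (259,142), the base's front edge at row ~95 and the hex key at (180,262). Next I'll grasp the overhang, between the base edge and the pin.

```bash
python3 -m jog '[[[0.6,0.04,0.5],[0,0,0]],[[0.54,0,0.9],[0,0,0]],[[0,0,1],[0,0,0]],[[0,0,1],[0,0,0]],[[0,0,0.9],[0,0,0]],[[0,0,0.5],[0,0,0]],[[0,0,0.37],[0,0,0]],[[0,0,0],[0,0,0]]]'
python3 -m jog '[[[0,0,0],[0,0,0]],[[0,0,0],[0,0,0]],[[0,0,0],[0,0,0]],[[0,0,0],[0,0,0]],[[0,0,0],[0,0,0]],[[0,0,0],[0,0,0]]]' 1
```

```text
time_s: 6.05
eef_pos: [0.4461, -0.1485, 0.023]
eef_rot: [-2.155, -2.28, 0.002]
force: [-0.9, 0.5, 0.2]
width: 0.0853
gripper_force: 0.0
time_s: 6.65
eef_pos: [0.4503, -0.1505, 0.0258]
eef_rot: [2.156, 2.282, 0.001]
force: [-0.3, 0.5, 6.2]
width: 0.0347
gripper_force: 63.6
```

```bash
python3 -m jog '[[[0,0,-0.1],[0,0,0]],[[0,0,-0.1],[0,0,0]],[[-0.2,0,-0.1],[0,0,0]],[[-0.5,0,0],[0,0,0]],[[-0.7,0,0],[0,0,0]],[[-0.7,0,0],[0,0,0]],[[-0.6,0,-0.3],[0,0,0]],[[-0.2,0,-0.7],[0,0,0]],[[0,0,-0.6],[0,0,0]],[[0,0,-0.2],[0,0,0]]]'
python3 - <<'E'
from h import *
p,D=manip.capture("side"); p=p[150:342,130:330]; cv2.imwrite("pics/s1.png",cv2.resize(p,None,fx=3,fy=3))
E
```

```text
time_s: 7.65
eef_pos: [0.457, -0.2679, 0.1109]
eef_rot: [2.156, 2.28, 0.001]
force: [0.8, 0.3, -4.2]
width: 0.0345
gripper_force: 62.4
```

View pics/s1.png

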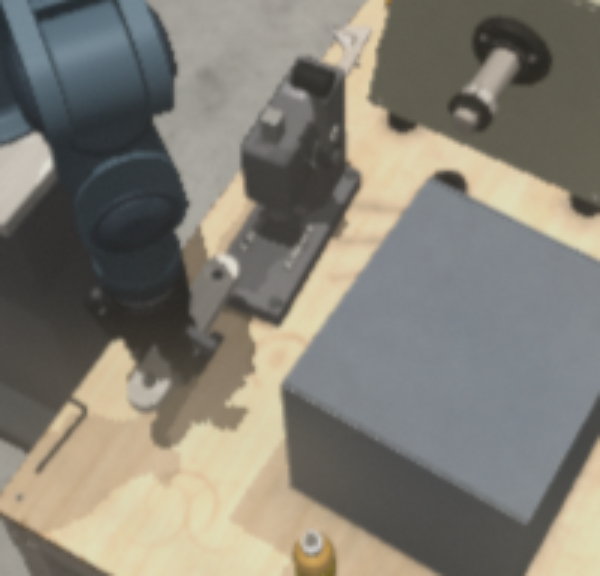

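The bar is held level and out of the press, with the flush end at (220,270) and the pin end at (150,385). Now the half turn, swinging the long end on the robot side.

```bash

python3 -m jog '[[[0,0,0],[0,0,-0.5]],[[0,0,0],[0,0,-1]],[[0,0,0],[0,0,-1]],[[0,0,0],[0,0,-1]],[[0,0,0],[0,0,-1]],[[0,0,0],[0,0,-1]],[[0,0,0],[0,0,-1]],[[0,0,0],[0,0,-1]],[[0,0,0],[0,0,-1]],[[0,0,0],[0,0,-1]],[[0,0,0],[0,0,-1]]]'
python3 -m jog '[[[0,0,0],[0,0,-1]],[[0,0,0],[0,0,-1]],[[0,0,0],[0,0,-1]],[[0,0,0],[0,0,-1]],[[0,0,0],[0,0,-1]],[[0,0,0],[0,0,-1]],[[0,0,0],[0,0,-1]],[[0,0,0],[0,0,-1]],[[0,0,0],[0,0,-1]],[[0,0,0],[0,0,-1]]]'
python3 -m jog '[[[0,0,0],[0,0,-1]],[[0,0,0],[0,0,-1]],[[0,0,0],[0,0,-1]],[[0,0,0],[0,0,-1]],[[0,0,0],[0,0,-1]],[[0,0,0],[0,0,-1]],[[0,0,0],[0,0,-1]],[[0,0,0],[0,0,-1]],[[0,0,0],[0,0,-1]],[[0,0,0],[0,0,-1]]]'
python3 -m jog '[[[0,0,0],[0,0,-1]],[[0,0,0],[0,0,-1]],[[0,0,0],[0,0,-1]],[[0,0,0],[0,0,-1]],[[0,0,0],[0,0,-1]],[[0,0,0],[0,0,-1]],[[0,0,0],[0,0,-1]],[[0,0,0],[0,0,-1]],[[0,0,0],[0,0,-0.77]],[[0,0,0],[0,0,0]]]'
python3 - <<'E'
from h import *
o=manip.get_obs();print(Ro.from_rotvec(o['eef_rot']).as_matrix(),o['eef_pos'],o['joint_positions'],o['force'])
E
```

```text
time_s: 8.8
eef_pos: [0.4548, -0.265, 0.1069]
eef_rot: [-1.032, -2.965, -0.001]
force: [0.1, -0.7, -3.4]
width: 0.0343
gripper_force: 62.4
time_s: 9.8
eef_pos: [0.4548, -0.2649, 0.1069]
eef_rot: [0.204, -3.133, -0.003]
force: [-0.2, -0.3, -3.6]
width: 0.0346
gripper_force: 62.4
time_s: 10.8
eef_pos: [0.4548, -0.2648, 0.1068]
eef_rot: [1.408, -2.807, -0.005]
force: [-0.9, -0.2, -2.9]
width: 0.0344
gripper_force: 62.4
time_s: 11.8
eef_pos: [0.4548, -0.2648, 0.107]
eef_rot: [-2.284, 2.157, 0.005]
force: [-0.7, -0.5, -3.8]
width: 0.0346
gripper_force: 62.4
[[ 0.0573 -0.9984 -0.0021]
 [-0.9984 -0.0573  0.002 ]
 [-0.0022  0.002  -1.    ]] [ 0.4548 -0.2648  0.107 ] [-0.6481  0.3541 -0.2864  0.9332  0.0004 -2.2763] [-0.663  -0.5141 -3.7619]
```

```bash

python3 -m jog '[[[-0.5,0,0.3],[0,0,0]],[[-0.7,0,0.8],[0,0,0]],[[-0.4,0,0.8],[0,0,0]],[[0,0,0.5],[0,0,0]],[[0,0,0.15],[0,0,0]],[[0,0,0.07],[0,0,0]],[[0,0,0.04],[0,0,0]],[[0,0,0.03],[0,0,0]],[[0,0,0],[0,0,0]]]'
```

```text
time_s: 12.7
eef_pos: [0.4529, -0.2027, 0.0017]
eef_rot: [-2.283, 2.158, -0.003]
force: [-0.0, 0.5, -3.1]
width: 0.0347
gripper_force: 62.3
```

```bash

python3 -m jog '[[[0,0,0.06],[0,0,0]],[[0,0,0.06],[0,0,0]],[[0,0,0],[0,0,0]]]'
```

```text
time_s: 13.0
eef_pos: [0.453, -0.2027, -0.0008]
eef_rot: [-2.284, 2.157, -0.005]
force: [-6.2, 3.6, 24.2]
width: 0.0346
gripper_force: 77.8
```

```bash

python3 -m jog '[[[0,0,-0.04],[0,0,0]],[[0,0,0],[0,0,0]],[[0,0,0],[0,0,0]],[[0,0,0],[0,0,0]],[[0,0,-0.2],[0,0,0]],[[0,0,-0.8],[0,0,0]],[[0.8,0,-1],[0,0,0]],[[0.8,0,-0.5],[0,0,0]],[[0.75,0,0],[0,0,0]],[[0,0,0],[0,0,0]],[[0,0,0],[0,0,0]]]' 0
python3 - <<'E'
from h import *
o=manip.get_obs();print(o['eef_pos'])
p,D=manip.capture("wrist"); cv2.imwrite("pics/w1.png",p)
k,f=K("wrist")
for q,z in (("seat",.03),("bar_center",.008),("pin_head",.024),("ram_foot",.072),("press",0)):
    for e in manip.pinpoint(q,"wrist")[:2]: print(q,e["centre"],e["conf"],atz("wrist",e["centre"],z),atdepth("wrist",e["centre"],D))
v,u=np.mgrid[0:384,0:512]; P=np.stack([(u-k["cx"])/f*D,(v-k["cy"])/f*D,D],-1); X=(P-np.array(k["t"]))@np.array(k["R"])
m=(D>0)&(X[...,2]>.01)&(X[...,2]<.02)&(X[...,0]>.4)&(X[...,0]<.52)&(X[...,1]>-.36)&(X[...,1]<-.15)
q=X[m];print(len(q),q.min(0),q.max(0),cv2.minAreaRect((q[:,:2]*1000).astype(np.float32)))
m=(D>0)&(X[...,2]>.025)&(X[...,2]<.036)&(X[...,0]>.38)&(X[...,0]<.52)&(X[...,1]>-.15)&(X[...,1]<-.0)
q=X[m];print(len(q),q.min(0),q.max(0),cv2.minAreaRect((q[:,:2]*1000).astype(np.float32)))
E
```

```text
time_s: 14.1
eef_pos: [0.4572, -0.2953, 0.0968]
eef_rot: [-2.282, 2.158, 0.001]
force: [-0.9, 1.0, -0.5]
width: 0.0854
gripper_force: 0.0
[ 0.4572 -0.2953  0.0968]
bar_center [257.6, 256.3] 0.92 [ 0.4537 -0.2429  0.008 ] [ 0.454  -0.2475  0.0169]
pin_head [257.0, 340.2] 0.46 [ 0.4505 -0.1776  0.024 ] [ 0.4505 -0.1779  0.0244]
8930 [ 0.4338 -0.3322  0.0101] [ 0.4776 -0.1701  0.0199] ((456.13824462890625, -251.0086669921875), (36.057247161865234, 162.73947143554688), 3.363161563873291)Traceback (most recent call last):
  File "<stdin>", line 11, in <module>
    return umr_minimum(a, axis, None, out, keepdims, initial, where)
ValueError: zero-size array to reduction operation minimum which has no identity
```

View pics/w1.png

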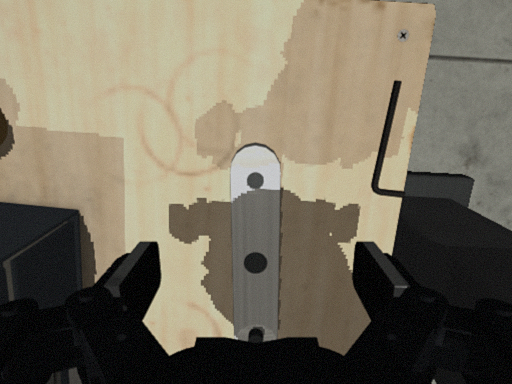

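The bar now lies on the bench turned end for end: outer flush end at (255,180), centre hole at (256,262), pin near (257,338). The hex key and cabinet are clear. I'll regrasp on the outer half.

```bash

python3 -m jog '[[[-0.12,-0.03,0.5],[0,0,0]],[[0,0,0.9],[0,0,0]],[[0,0,0.7],[0,0,0]],[[0,0,0.3],[0,0,0]],[[0,0,0.02],[0,0,0]],[[0,0,0],[0,0,0]]]'
python3 -m jog '[[[0,0,0],[0,0,0]],[[0,0,0],[0,0,0]],[[0,0,0],[0,0,0]],[[0,0,0],[0,0,0]],[[0,0,0],[0,0,0]],[[0,0,0],[0,0,0]]]' 1
python3 -m jog '[[[0,0,-0.15],[0,0,0]],[[0,0,-0.3],[0,0,0]],[[0,0,-0.4],[0,0,0]],[[0,0,-0.15],[0,0,0]],[[0,0,0],[0,0,0]],[[0,0,0],[0,0,0]]]'
```

```text
time_s: 15.0
eef_pos: [0.4588, -0.2903, 0.0006]
eef_rot: [-2.284, 2.157, -0.001]
force: [-0.5, 0.3, 1.5]
width: 0.0853
gripper_force: 0.0
time_s: 15.6
eef_pos: [0.4589, -0.2908, 0.001]
eef_rot: [2.284, -2.157, 0.003]
force: [-2.0, 1.4, 5.3]
width: 0.0349
gripper_force: 61.9
time_s: 16.2
eef_pos: [0.4582, -0.2901, 0.0398]
eef_rot: [-2.284, 2.157, 0.0]
force: [-1.0, 0.0, -4.0]
width: 0.0343
gripper_force: 60.8
```

```bash

python3 -m jog '[[[-0.3,0,0],[0,0,0]],[[-0.6,0,0],[0,0,0]],[[-0.6,0,0],[0,0,0]],[[-0.5,0,0],[0,0,0]],[[-0.4,0,0],[0,0,0]],[[-0.35,0,0],[0,0,0]],[[-0.3,0,0],[0,0,0]],[[-0.2,0,0],[0,0,0]],[[-0.12,0,0],[0,0,0]],[[0,0,0],[0,0,0]]]'
python3 - <<'E'
from h import *
p,D=manip.capture("side"); p=p[170:270,170:290]; cv2.imwrite("pics/s2.png",cv2.resize(p,None,fx=5,fy=5,interpolation=cv2.INTER_CUBIC))
o=manip.get_obs();print(o['eef_pos'],o['force'])
E
```

```text
time_s: 17.2
eef_pos: [0.4507, -0.1553, 0.04]
eef_rot: [2.284, -2.157, 0.0]
force: [0.4, -0.5, -2.4]
width: 0.0344
gripper_force: 60.8
[ 0.4509 -0.1558  0.04  ] [ 0.4344 -0.9717 -2.7111]
```

View pics/s2.png

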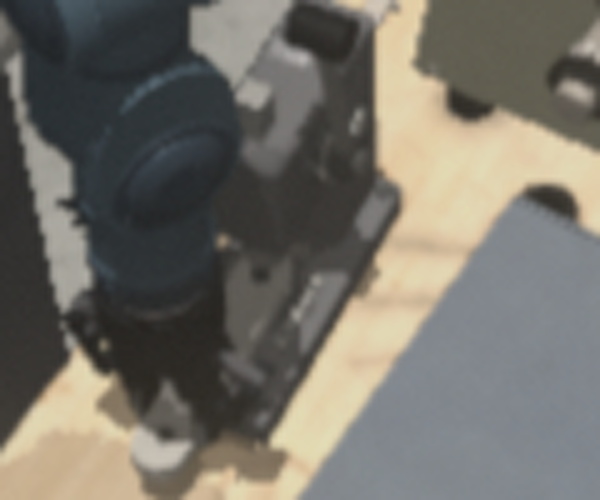

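The bar is centred between the guides at about (265,300), under the head. I'll lower it and then nudge it in.

```bash

python3 -m jog '[[[0,0,0.1],[0,0,0]],[[0,0,0.07],[0,0,0]],[[0,0,0.04],[0,0,0]],[[0,0,0],[0,0,0]]]'
python3 -m jog '[[[-0.05,0,0],[0,0,0]],[[-0.04,0,0],[0,0,0]],[[0,0,0],[0,0,0]]]'
```

```text
time_s: 17.65
eef_pos: [0.4505, -0.1559, 0.0313]
eef_rot: [2.283, -2.158, -0.0]
force: [-0.2, -1.8, -1.4]
width: 0.0341
gripper_force: 60.9
time_s: 17.95
eef_pos: [0.4504, -0.1516, 0.0315]
eef_rot: [-2.284, 2.157, 0.0]
force: [0.4, 0.7, -3.0]
width: 0.0345
gripper_force: 60.8
```

```bash

python3 -m jog '[[[0,0,0.04],[0,0,0]],[[0,0,0.03],[0,0,0]],[[0,0,0],[0,0,0]]]'
```

```text
time_s: 18.25
eef_pos: [0.4506, -0.1519, 0.0305]
eef_rot: [-2.284, 2.156, -0.001]
force: [-5.9, 1.8, 15.7]
width: 0.0342
gripper_force: 63.2
```

```bash

python3 -m jog '[[[0,0,-0.05],[0,0,0]],[[0,0,0],[0,0,0]],[[0,0,0],[0,0,0]],[[0,0,0],[0,0,0]],[[0,0,0],[0,0,0]]]' 0
python3 -m jog '[[[0,0,-0.3],[0,0,0]],[[0,0,-0.7],[0,0,0]],[[0,0,-1],[0,0,0]],[[0,0,-1],[0,0,0]],[[0,0,-1],[0,0,0]],[[0,0,-1],[0,0,0]],[[0,-0.3,-1],[0,0,0]],[[0,-0.4,-1],[0,0,0]],[[0,-0.3,-1],[0,0,0]],[[0,0,-0.7],[0,0,0]],[[0,0,-0.4],[0,0,0]],[[0,0,0],[0,0,0]]]'
python3 - <<'E'
from h import *
o=manip.get_obs();print(o['eef_pos'],Ro.from_rotvec(o['eef_rot']).as_matrix(),o['joint_positions'])
for c in ("wrist","side"):
    p,D=manip.capture(c); cv2.imwrite(f"pics/{c}3.png",p)
    k,f=K(c); v,u=np.mgrid[0:384,0:512]; P=np.stack([(u-k["cx"])/f*D,(v-k["cy"])/f*D,D],-1); X=(P-np.array(k["t"]))@np.array(k["R"])
    for n,(z0,z1,y0,y1) in dict(knob=(.3,.335,-.07,.02),bar=(.038,.052,-.22,-.09),pin=(.05,.06,-.09,.0),stepbar=(.04,.05,-.22,-.0)).items():
        m=(D>0)&(X[...,2]>z0)&(X[...,2]<z1)&(X[...,0]>.41)&(X[...,0]<.54)&(X[...,1]>y0)&(X[...,1]<y1); q=X[m]
        if len(q)>5: print(c,n,len(q),q.min(0),q.max(0),cv2.minAreaRect((q[:,:2]*1000).astype(np.float32)))
    for q,z in (("knob",.313),("bar_center",.038),("pin_head",.054)):
        for e in manip.pinpoint(q,c)[:2]: print(c,q,e["centre"],round(e["conf"],2),atz(c,e["centre"],z))
a=cv2.resize(cv2.imread("pics/side3.png")[170:290,170:300],(520,480)); b=cv2.resize(cv2.imread("pics/wrist3.png"),(280,210)); 
cv2.imwrite("pics/c3.png",np.hstack([a,cv2.copyMakeBorder(b,0,270,0,0,cv2.BORDER_CONSTANT)]))
E
```

```text
time_s: 18.75
eef_pos: [0.4504, -0.1519, 0.0305]
eef_rot: [-2.284, 2.157, 0.0]
force: [-0.5, -0.3, -0.1]
width: 0.0854
gripper_force: 0.0
time_s: 19.95
eef_pos: [0.4915, -0.1501, 0.3969]
eef_rot: [-2.283, 2.156, -0.007]
force: [0.3, 0.8, -0.2]
width: 0.085
gripper_force: 0.0
[ 0.4915 -0.1501  0.3969] [[ 0.0571 -0.9984  0.0042]
 [-0.9984 -0.0571 -0.0017]
 [ 0.002  -0.0041 -1.    ]] [-0.4201  0.269   0.3566  1.6539  0.0001 -2.048 ]
wrist knob 928 [ 0.4715 -0.043   0.3047] [ 0.5075 -0.0329  0.3253] ((489.47900390625, -37.63833999633789), (36.01671600341797, 9.477572441101074), 2.303403377532959)
wrist bar 1522 [ 0.4282 -0.1934  0.0384] [ 0.4691 -0.09    0.0489] ((449.0052490234375, -141.17123413085938), (35.34572219848633, 104.55425262451172), 3.924267053604126)
wrist pin 21 [ 0.4374 -0.0446  0.0502] [ 0.4487 -0.0387  0.0549] ((443.32391357421875, -41.96794891357422), (11.28858757019043, 4.84113073348999), 8.955613136291504)
wrist stepbar 2246 [ 0.4251 -0.1934  0.0401] [ 0.4691 -0.0331  0.0495] ((447.5022888183594, -113.58740997314453), (35.86705017089844, 159.80831909179688), 3.3351173
[... 289 characters left out ...]
196044922), (13.971383094787598, 28.12119483947754), 28.714975357055664)
side bar 349 [ 0.4276 -0.1978  0.038 ] [ 0.4867 -0.0901  0.0518] ((458.7399597167969, -143.34121704101562), (58.053226470947266, 108.22588348388672), 2.4230873584747314)
side pin 16 [ 0.4325 -0.0879  0.0503] [ 0.4651 -0.0391  0.0586] ((443.3570556640625, -62.30652618408203), (33.586647033691406, 44.313087463378906), 14.184465408325195)
side stepbar 483 [ 0.418  -0.1978  0.04  ] [ 0.4704 -0.0058  0.0499] ((443.77313232421875, -102.36703491210938), (44.11503601074219, 191.5376434326172), 4.2419023513793945)
side knob [232.2, 177.3] 0.6 [ 0.4868 -0.0353  0.313 ]
side bar_center [213.9, 239.4] 0.88 [ 0.4433 -0.0955  0.038 ]
```

View pics/c3.png

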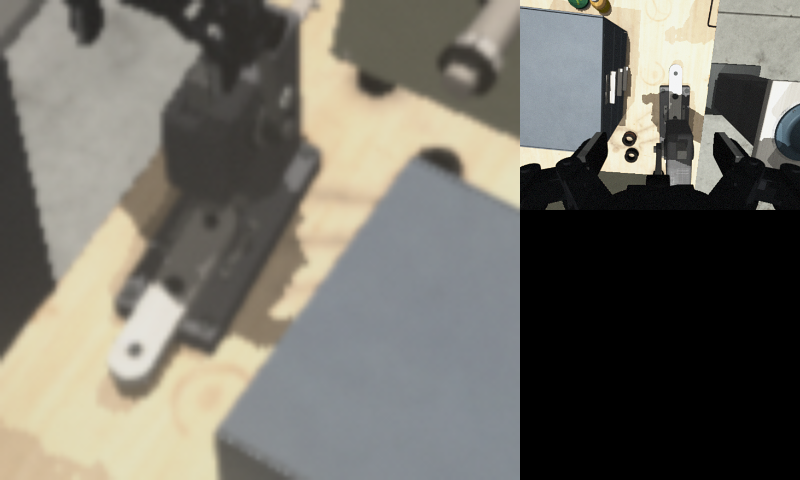

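Seated: the bar's outer end is at crop (132,365), its centre hole at (212,218), and depth puts the pin at (0.443,−0.042), under the ram. Next is the knob.

```bash

python3 -m jog '[[[-0.7,-0.06,0],[0,0,0]],[[-0.9,-0.06,0],[0,0,0]],[[-0.9,0,0],[0,0,0]],[[-0.47,0,0.2],[0,0,0]],[[0,0,0.8],[0,0,0]],[[0,0,0.8],[0,0,0]],[[0,0,0.6],[0,0,0]],[[0,0,0.27],[0,0,0]],[[0,0,0],[0,0,0]]]'
python3 -m jog '[[[0,0,0],[0,0,0]],[[0,0,0],[0,0,0]],[[0,0,0],[0,0,0]],[[0,0,0],[0,0,0]],[[0,0,0],[0,0,0]],[[0,0,0],[0,0,0]]]' 1
python3 - <<'E'
from h import *
o=manip.get_obs();print(o['eef_pos'],Ro.from_rotvec(o['eef_rot']).as_matrix(),o['joint_positions'],o['force'])
th=np.radians(80)-np.linspace(0,1.24,32); x=-.15*np.cos(th); z=.15*np.sin(th)
print(np.c_[-np.diff(x),-np.diff(z)]/.04)
E
```

```text
time_s: 21.25
eef_pos: [0.4871, -0.0306, 0.2864]
eef_rot: [2.282, -2.156, -0.005]
force: [-0.3, -0.8, 0.1]
width: 0.0856
gripper_force: 0.0
time_s: 21.85
eef_pos: [0.4888, -0.0311, 0.2892]
eef_rot: [-2.283, 2.157, -0.003]
force: [-1.2, -0.8, 6.5]
width: 0.0353
gripper_force: 60.4
[ 0.4888 -0.0311  0.2892] [[ 0.057  -0.9984  0.0021]
 [-0.9984 -0.057  -0.0007]
 [ 0.0008 -0.002  -1.    ]] [-0.1929  0.191  -0.0233  1.3543 -0.0003 -1.8207] [-1.1745 -0.8396  6.548 ]
[[0.1472 0.029 ]
 [0.1459 0.0349]
 [0.1444 0.0407]
 [0.1426 0.0464]
 [0.1407 0.0521]
 [0.1385 0.0577]
 [0.1361 0.0631]
 [0.1334 0.0685]
 [0.1306 0.0738]
 [0.1275 0.079 ]
 [0.1243 0.084 ]
 [0.1208 0.0889]
 [0.1171 0.0937]
 [0.1133 0.0983]
 [0.1093 0.1027]
 [0.1051 0.107 ]
 [0.1007 0.1111]
 [0.0962 0.1151]
 [0.0915 0.1188]
 [0.0867 0.1224]
 [0.0817 0.1258]
 [0.0766 0.1289]
 [0.0714 0.1319]
 [0.0661 0.1346]
 [0.0606 0.1372]
 [0.0551 0.1395]
 [0.0495 0.1416]
 [0.0438 0.1435]
 [0.038  0.1451]
 [0.0322 0.1465]
 [0.0263 0.1477]]
```

```bash

python3 -m jog '[[[0.147,0,0.029],[0,0,0]],[[0.146,0,0.035],[0,0,0]],[[0.144,0,0.041],[0,0,0]],[[0.143,0,0.046],[0,0,0]],[[0.141,0,0.052],[0,0,0]],[[0.139,0,0.058],[0,0,0]],[[0.136,0,0.063],[0,0,0]],[[0.133,0,0.069],[0,0,0]],[[0.131,0,0.074],[0,0,0]],[[0.128,0,0.079],[0,0,0]]]'
python3 -m jog '[[[0.124,0,0.084],[0,0,0]],[[0.121,0,0.089],[0,0,0]],[[0.117,0,0.094],[0,0,0]],[[0.113,0,0.098],[0,0,0]],[[0.109,0,0.103],[0,0,0]],[[0.105,0,0.107],[0,0,0]],[[0.101,0,0.111],[0,0,0]],[[0.096,0,0.115],[0,0,0]],[[0.092,0,0.119],[0,0,0]],[[0.087,0,0.122],[0,0,0]]]'
python3 - <<'E'
from h import *
o=manip.get_obs();print(o['eef_pos'],o['force'],o['torque'],o['width'])
p,D=manip.capture("side");r=manip.pinpoint("knob","side")[:1]; print(r)
E
```

```text
time_s: 22.85
eef_pos: [0.492, -0.0843, 0.267]
eef_rot: [-2.281, 2.152, 0.003]
force: [-0.5, 6.4, 6.3]
width: 0.0354
gripper_force: 62.5
time_s: 23.85
eef_pos: [0.4944, -0.1268, 0.2253]
eef_rot: [-2.281, 2.153, 0.003]
force: [-1.4, 5.0, 6.5]
width: 0.0353
gripper_force: 63.0
[ 0.4944 -0.1268  0.2253] [-1.4111  5.0314  6.5387] [1.6955 0.4444 0.0008] 0.035255383475425686
[{'centre': [220.4, 213.7], 'conf': 0.47}]
```

```bash

python3 -m jog '[[[0.082,0,0.126],[0,0,0]],[[0.077,0,0.129],[0,0,0]],[[0.071,0,0.132],[0,0,0]],[[0.066,0,0.135],[0,0,0]],[[0.061,0,0.137],[0,0,0]],[[0.055,0,0.14],[0,0,0]],[[0.05,0,0.142],[0,0,0]],[[0.044,0,0.144],[0,0,0]],[[0.038,0,0.145],[0,0,0]],[[0.032,0,0.147],[0,0,0]],[[0.026,0,0.148],[0,0,0]]]'
python3 -m jog '[[[0,0,0.05],[0,0,0]],[[0,0,0],[0,0,0]]]'
```

```text
time_s: 25.05
eef_pos: [0.496, -0.1514, 0.1658]
eef_rot: [-2.282, 2.153, -0.001]
force: [-6.4, 6.8, 22.4]
width: 0.0354
gripper_force: 64.3
time_s: 25.25
eef_pos: [0.496, -0.1517, 0.1644]
eef_rot: [-2.282, 2.154, -0.002]
force: [-6.1, 5.1, 21.2]
width: 0.0355
gripper_force: 64.1
```

```bash

python3 -m jog '[[[0,0,0.06],[0,0,0]],[[0,0,0.06],[0,0,0]],[[0,0,0],[0,0,0]]]'
python3 - <<'E'
from h import *
p,D=manip.capture("side"); cv2.imwrite("pics/s4.png",cv2.resize(p[170:270,170:290],(720,600),interpolation=cv2.INTER_CUBIC))
E
```

```text
time_s: 25.55
eef_pos: [0.4961, -0.1523, 0.1606]
eef_rot: [-2.282, 2.155, -0.004]
force: [-7.7, 4.9, 27.1]
width: 0.0352
gripper_force: 64.6
```

View pics/s4.png

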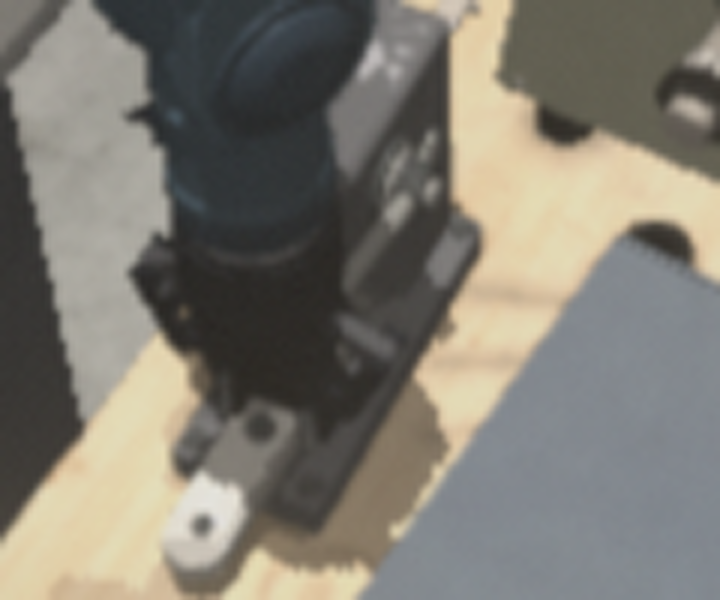

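```bash

python3 -m jog '[[[0,0,0.07],[0,0,0]],[[0,0,0.07],[0,0,0]],[[0,0,0],[0,0,0]]]'
python3 -m jog '[[[0,0,0],[0,0,0]],[[0,0,0],[0,0,0]]]'
python3 - <<'E'
from h import *
p,D=manip.capture("side"); k,f=K("side"); v,u=np.mgrid[0:384,0:512]; P=np.stack([(u-k["cx"])/f*D,(v-k["cy"])/f*D,D],-1); X=(P-np.array(k["t"]))@np.array(k["R"])
O=np.array([.4448,-.0390]); px=np.array([-.057,.998]); py=np.array([-.998,-.057])
L=np.stack([(X[...,:2]-O)@px,(X[...,:2]-O)@py,X[...,2]],-1)
m=(D>0)&(np.abs(L[...,0])<.03)&(np.abs(L[...,1])<.025)&(L[...,2]>.203)&(L[...,2]<.26)
print("ram bar top",len(L[m]),np.percentile(L[m][:,2],[50,80,90,95,99]) if m.any() else 0)
E
```

```text
time_s: 25.9
eef_pos: [0.4962, -0.1528, 0.1565]
eef_rot: [-2.282, 2.155, -0.007]
force: [-11.6, 5.5, 34.5]
width: 0.0354
gripper_force: 65.2
time_s: 26.1
eef_pos: [0.4962, -0.1528, 0.1565]
eef_rot: [-2.283, 2.155, -0.007]
force: [-11.3, 5.1, 34.5]
width: 0.0354
gripper_force: 65.2
ram bar top 34 [0.2058 0.2071 0.2078 0.2083 0.2102]
```

The lever is on its stop: force rises with further push, and the ram bar top is down to about 0.21. I'll work out the slow return arc.

```bash
python3 - <<'E'
import numpy as np
th=np.radians(80)-np.linspace(1.22,0,49); x=-.15*np.cos(th); z=.15*np.sin(th)
for r in np.c_[-np.diff(x),-np.diff(z)].reshape(12,4,2).mean(1)/.04: print(r.round(3))
E
```

```text
[-0.021 -0.093]
[-0.031 -0.09 ]
[-0.04  -0.087]
[-0.048 -0.082]
[-0.056 -0.077]
[-0.064 -0.071]
[-0.071 -0.064]
[-0.077 -0.056]
[-0.082 -0.048]
[-0.087 -0.04 ]
[-0.09  -0.031]
[-0.093 -0.021]
```

```bash

python3 -m jog '[[[-0.021,0,-0.093],[0,0,0]],[[-0.021,0,-0.093],[0,0,0]],[[-0.021,0,-0.093],[0,0,0]],[[-0.021,0,-0.093],[0,0,0]]]'
python3 -m jog '[[[-0.031,0,-0.09],[0,0,0]],[[-0.031,0,-0.09],[0,0,0]],[[-0.031,0,-0.09],[0,0,0]],[[-0.031,0,-0.09],[0,0,0]],[[-0.04,0,-0.087],[0,0,0]],[[-0.04,0,-0.087],[0,0,0]],[[-0.04,0,-0.087],[0,0,0]],[[-0.04,0,-0.087],[0,0,0]]]'
python3 - <<'E'
from h import *
p,D=manip.capture("side"); cv2.imwrite("pics/s5.png",cv2.resize(p[170:270,170:290],(720,600),interpolation=cv2.INTER_CUBIC)); print(manip.pinpoint("knob","side")[:1])
E
```

```text
time_s: 26.55
eef_pos: [0.4959, -0.151, 0.168]
eef_rot: [2.282, -2.157, 0.007]
force: [-2.2, -3.5, 6.5]
width: 0.0354
gripper_force: 61.7
time_s: 27.35
eef_pos: [0.4953, -0.1421, 0.1957]
eef_rot: [2.278, -2.155, 0.011]
force: [-1.7, -9.8, 4.9]
width: 0.0353
gripper_force: 60.9
[{'centre': [217.0, 223.5], 'conf': 0.48}]
```

```bash

python3 -m jog '[[[-0.03,0,-0.1],[0,0,0]],[[-0.035,0,-0.1],[0,0,0]],[[-0.04,0,-0.1],[0,0,0]],[[-0.045,0,-0.1],[0,0,0]]]'
python3 -m jog '[[[-0.052,0,-0.09],[0,0,0]],[[-0.054,0,-0.085],[0,0,0]],[[-0.056,0,-0.082],[0,0,0]],[[-0.058,0,-0.078],[0,0,0]]]'
```

```text
time_s: 27.85
eef_pos: [0.4949, -0.1343, 0.2112]
eef_rot: [2.281, -2.157, 0.007]
force: [-0.1, -5.8, 1.5]
width: 0.035
gripper_force: 60.2
time_s: 28.25
eef_pos: [0.4944, -0.1257, 0.2248]
eef_rot: [2.281, -2.156, 0.008]
force: [-1.2, -6.4, 3.8]
width: 0.0355
gripper_force: 59.8
```

```bash

python3 -m jog '[[[-0.056,0,-0.077],[0,0,0]],[[-0.056,0,-0.077],[0,0,0]],[[-0.056,0,-0.077],[0,0,0]],[[-0.056,0,-0.077],[0,0,0]],[[-0.064,0,-0.071],[0,0,0]],[[-0.064,0,-0.071],[0,0,0]],[[-0.064,0,-0.071],[0,0,0]],[[-0.064,0,-0.071],[0,0,0]]]'
python3 -m jog '[[[-0.071,0,-0.064],[0,0,0]],[[-0.071,0,-0.064],[0,0,0]],[[-0.071,0,-0.064],[0,0,0]],[[-0.071,0,-0.064],[0,0,0]],[[-0.077,0,-0.056],[0,0,0]],[[-0.077,0,-0.056],[0,0,0]],[[-0.077,0,-0.056],[0,0,0]],[[-0.077,0,-0.056],[0,0,0]]]'
python3 -m jog '[[[-0.082,0,-0.048],[0,0,0]],[[-0.082,0,-0.048],[0,0,0]],[[-0.082,0,-0.048],[0,0,0]],[[-0.082,0,-0.048],[0,0,0]],[[-0.087,0,-0.04],[0,0,0]],[[-0.087,0,-0.04],[0,0,0]],[[-0.087,0,-0.04],[0,0,0]],[[-0.087,0,-0.04],[0,0,0]]]'
```

```text
time_s: 29.05
eef_pos: [0.4932, -0.1051, 0.2481]
eef_rot: [2.283, -2.157, 0.004]
force: [-0.5, -5.0, 4.3]
width: 0.0354
gripper_force: 59.3
time_s: 29.85
eef_pos: [0.4916, -0.08, 0.2667]
eef_rot: [-2.283, 2.156, -0.0]
force: [3.3, -4.4, 3.0]
width: 0.0354
gripper_force: 59.4
time_s: 30.65
eef_pos: [0.4899, -0.0525, 0.2799]
eef_rot: [-2.283, 2.156, 0.002]
force: [6.2, -0.5, -2.2]
width: 0.0357
gripper_force: 59.9
```

```bash

python3 -m jog '[[[-0.09,0,-0.045],[0,0,0]],[[-0.09,0,-0.042],[0,0,0]],[[-0.09,0,-0.04],[0,0,0]],[[-0.09,0,-0.035],[0,0,0]],[[-0.09,0,-0.03],[0,0,0]],[[-0.07,0,-0.02],[0,0,0]],[[0,0,0],[0,0,0]]]'
```

```text
time_s: 31.35
eef_pos: [0.4888, -0.0358, 0.2854]
eef_rot: [2.277, -2.153, 0.003]
force: [11.3, -15.0, -17.6]
width: 0.0355
gripper_force: 62.5
```

```bash
python3 - <<'E'
from h import *
p,D=manip.capture("side"); k,f=K("side"); v,u=np.mgrid[0:384,0:512]; P=np.stack([(u-k["cx"])/f*D,(v-k["cy"])/f*D,D],-1); X=(P-np.array(k["t"]))@np.array(k["R"])
O=np.array([.4448,-.0390]); px=np.array([-.057,.998]); py=np.array([-.998,-.057])
L=np.stack([(X[...,:2]-O)@px,(X[...,:2]-O)@py,X[...,2]],-1)
m=(D>0)&(np.abs(L[...,0])<.03)&(np.abs(L[...,1])<.025)&(L[...,2]>.203)&(L[...,2]<.26)
print(len(L[m]),np.percentile(L[m][:,2],[50,80,90,95,99]) if m.any() else 0)
print(manip.pinpoint("knob","side")[:2])
cv2.imwrite("pics/s6.png",cv2.resize(p[150:270,160:304],(720,600),interpolation=cv2.INTER_CUBIC))
E
```

```text
200 [0.2072 0.232  0.2374 0.2389 0.2422]
[{'centre': [233.0, 175.2], 'conf': 0.73}]
```

View pics/s6.png

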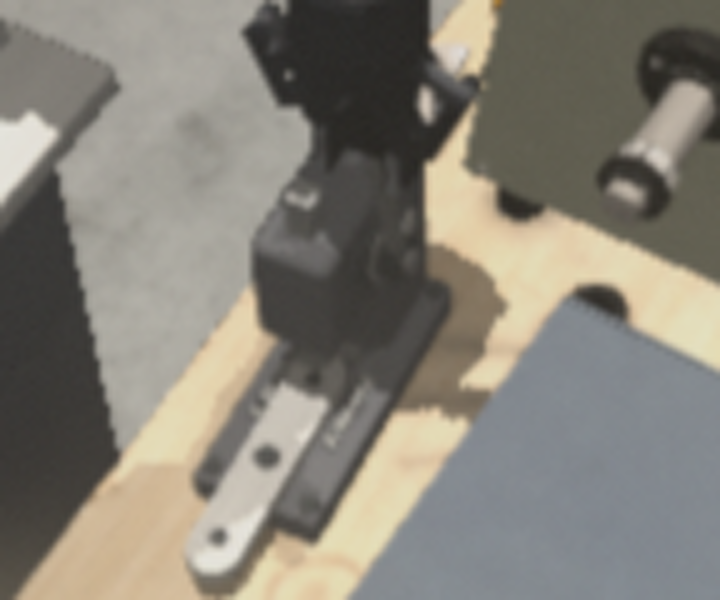

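The ram is back up (bar top 0.238 m, at (303,190)) and the knob is at its starting pixel, so the lever is at rest. The bar is still seated, outer end at (218,545). I'll relax the load, release and lift away.

```bash

python3 -m jog '[[[0.05,0,0.05],[0,0,0]],[[0,0,0],[0,0,0]]]'
python3 -m jog '[[[0,0,0],[0,0,0]],[[0,0,0],[0,0,0]],[[0,0,0],[0,0,0]],[[0,0,0],[0,0,0]],[[0,0,-0.3],[0,0,0]],[[0,0,-0.8],[0,0,0]],[[0,0,-1],[0,0,0]],[[0,0,-0.6],[0,0,0]],[[0.8,0,0],[0,0,0]],[[1,0,0],[0,0,0]],[[1,0,0],[0,0,0]],[[0.2,0,0],[0,0,0]]]' 0
python3 - <<'E'
from h import *
o=manip.get_obs();print(o['eef_pos'])
p,D=manip.capture("wrist"); cv2.imwrite("pics/w7.png",p)
S,DS=manip.capture("side")
O=np.array([.4448,-.0390]); px=np.array([-.057,.998]); py=np.array([-.998,-.057])
for c,D in (("wrist",D),("side",DS)):
    k,f=K(c); v,u=np.mgrid[0:384,0:512]; P=np.stack([(u-k["cx"])/f*D,(v-k["cy"])/f*D,D],-1); X=(P-np.array(k["t"]))@np.array(k["R"])
    L=np.stack([(X[...,:2]-O)@px,(X[...,:2]-O)@py,X[...,2]],-1)
    m=(D>0)&(np.abs(L[...,1])<.012)&(L[...,2]<.065)&(L[...,2]>.036)
    for a in np.arange(-.16,.02,.02):
        s=L[m&(L[...,0]>a)&(L[...,0]<a+.02)]
        if len(s): print(c,round(a,2),len(s),np.percentile(s[:,2],[10,50,90,100]))
    m=(D>0)&(np.abs(L[...,0])<.05)&(L[...,2]>.3)&(L[...,2]<.335)&(np.abs(L[...,1]+.045)<.025)
    if m.any(): print("knob",L[m].min(0),L[m].max(0))
    m=(D>0)&(np.abs(L[...,1])<.015)&(L[...,2]<.055)&(L[...,2]>.04)&(L[...,0]<-.1); print("outer end",L[m].min(0))
a=cv2.resize(S[180:280,180:280],(600,600),interpolation=cv2.INTER_CUBIC); cv2.imwrite("pics/s7.png",a)
E
```

```text
time_s: 31.65
eef_pos: [0.4889, -0.0362, 0.2852]
eef_rot: [2.281, -2.156, 0.001]
force: [7.3, -9.5, -6.9]
width: 0.0349
gripper_force: 63.7
time_s: 32.85
eef_pos: [0.4954, -0.1576, 0.3944]
eef_rot: [2.279, -2.161, -0.001]
force: [0.2, 0.7, 0.3]
width: 0.0852
gripper_force: 0.0
[ 0.4954 -0.1576  0.3944]
wrist -0.16 128 [0.0452 0.0465 0.0478 0.0492]
wrist -0.14 209 [0.0454 0.0467 0.0478 0.0489]
wrist -0.12 210 [0.0458 0.0469 0.048  0.0492]
wrist -0.1 200 [0.046  0.0471 0.0483 0.049 ]
wrist -0.08 194 [0.0461 0.0474 0.0484 0.0498]
wrist -0.06 181 [0.0463 0.0476 0.0486 0.0495]
wrist -0.04 186 [0.0465 0.0476 0.0488 0.0505]
wrist -0.02 181 [0.047  0.0481 0.0492 0.0513]
wrist -0.0 48 [0.0472 0.0487 0.0498 0.0509]
knob [-0.0043 -0.0631  0.3036] [ 0.0018 -0.0272  0.3227]
outer end [-0.1524 -0.015   0.0403]
side -0.16 44 [0.0387 0.0439 0.049  0.053 ]
side -0.14 45 [0.0433 0.0459 0.0489 0.0517]
side -0.12 45 [0.0417 0.0458 0.0478 0.0502]
side -0.1 43 [0.0435 0.0468 0.0498 0.0521]
side -0.08 41 [0.0439 0.0464 0.0503 0.0527]
side -0.06 38 [0.0431 0.0465 0.0498 0.0539]
side -0.04 37 [0.0425 0.0455 0.049  0.0506]
side -0.02 39 [0.0435 0.0467 0.0512 0.0519]
side -0.0 18 [0.0421 0.047  0.0491 0.0536]
knob [-0.0057 -0.0627  0.3053] [ 0.0188 -0.047   0.3274]
outer end [-0.1596 -0.0147  0.0402]
```

View pics/s7.png

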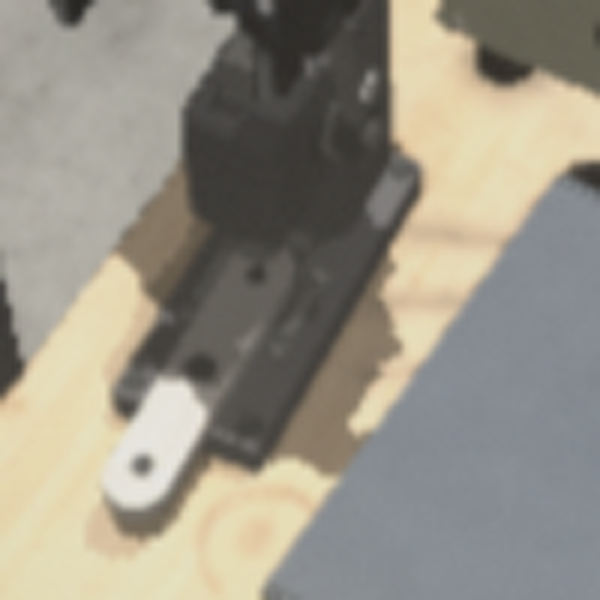

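The pin is flush: depth at its position is now level with the bar face, where it stood 8 mm proud before. In the final view the bar is seated, with its outer end at (140,465), and the arm is clear.

```bash
python3 -c "
from plant import manip
print(manip.hand_in())"
```

```text
the job is handed in; nothing more can be done
None
```

I turned the bar end for end, pressed the proud pin flush (to within about half a millimetre by depth camera), eased the lever slowly back to rest, left the bar seated in the press with that pin under the ram, and handed the job in at about 33 s; no verdict came back.

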